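Set a pipe fitter's centring head round to its marked angle and hold it for the punch

TASK

Lift the centring head (the hand tool with the white dial) up and off its hook and, without setting it down anywhere on the way, seat its V foot upright on top of the clamped pipe, dial facing you. Then rock the head round the pipe until the free-swinging pointer settles on the set mark on the rim of the dial. Finish holding it there, still gripped, its foot fully seated and pressed lightly on the pipe, so that a mate can strike the punch; do not let go, and leave the tape measure, the caliper and the marker pen where they lie.

Things in the scene. Friction and masses are not known exactly. Their poses are not given: they have to be found in the camera images.
- head: the centring head, a 0.4 kg aluminium tool 175 mm tall, hanging upright on the rack's middle hook. From the top: stirrup handle, round housing (84 mm across, 20 mm thick) with a white dial on its -x face, and a 90 degree inverted V foot (legs 26 mm wide along x). Origin on the dial's axis, mid-housing; x points out of the dial's back, y to the left of one who looks at the dial, z up the handle
- head_grip (a point): where to grip: centre of the stirrup handle, 68 mm above the head's origin, with the head's axes. The handle is 44 mm across between its flat outer sides (y), 16 mm thick (x) and reaches from 32 mm below to 26 mm above this point. It hangs by its slot, 24 mm wide (y) and 36 mm high, from 20 mm below to 16 mm above this point
- head_seat (a point): the point of the head, 90 mm straight below its origin (158 mm below head_grip), that lies on the pipe's centre line when both legs of the V foot bear on the pipe; the head's axes. The inner corner of the V is 42 mm above this point.
- pointer (a joint): angle of the free pendulum pointer on the dial, rad: 0 along the head's z, positive clockwise as one looks at the dial. It always hangs plumb and settles within half a second: leaning the head to the left (anticlockwise as one looks at the dial) by an angle a makes it read +a
- pointer_tip (a point): tip of the slim black pointer, 31 mm from the dial's axis and in front of the dial; z points out along the pointer.
- set_mark (a joint): angle of the set mark, same zero and sense as the pointer's. It is locked and stays where it was set, between 0.21 and 0.45 rad clockwise of the top of the dial; it differs each time.
- mark_tip (a point): tip of the set mark, a black arrow tab on the rim of the dial that points inwards, 32 mm from the dial's axis; z points outwards from the dial's axis.
- pipe_stand: fixed grey stand, 250 mm long (x) by 110 mm, that holds a steel pipe, 60 mm outside diameter and 240 mm long, along x in two V supports with a U-bolt over each. Origin in the middle of its underside, on the bench. The bare pipe between the U-bolts runs from x = -75 to +75 mm; the U-bolts stand 8 mm above the pipe's crown
- pipe_mid (a point): point on the pipe's centre line, mid-length, 75 mm above the bench; x runs along the pipe, away from the robot, z is up. The pipe's crown is 30 mm above it.
- rack: fixed tool rack, 310 mm wide (y), 249 mm high, with three steel hooks of 8 mm bar that reach out to -x at y = -112, 0 and +112 mm, their bars' centre lines 235 mm above the bench. The head hangs on the middle hook about 45 mm in front of the origin, a spanner on each of the others. Origin on the bench below the rail's middle
- hook_tip (a point): centre of the upturned end of the middle hook, 82 mm in front of the rack's origin. The hook's round end reaches 4 mm beyond this point, and stands 12 mm higher than the hook's bar: the head must be raised 14 to 26 mm to pass over it, then drawn 65 mm or more to the rack's -x.
- tape_measure: bystander, yellow tape measure, 37x78x62 mm; origin in the middle of its underside
- caliper: bystander, steel caliper lying flat, 72x230x10 mm; origin in the middle of its underside
- marker: bystander, white marker pen, 17x135x16 mm; origin in the middle of its underside

How it is judged:
By the outcome, as a careful person would: the job done as asked, in the order asked, and still so for the second after the job is handed in, while the arm keeps its last pose, push and grip.
It also fails if it takes over 46 s, if anything falls off the work surface, if the arm or the gripper's body presses on something with over 40 N, if the wrist force passes 120 N, or if a joint passes its speed limit or range.

ROBOT

A 6-joint arm with a two-finger parallel gripper is mounted at the origin on a cart in front of the work surface, level with it; the furniture and walls round the work are solid. World frame = base frame: x ahead of the robot, y to its left, z up, the work surface at z = 0. Lengths are in mm, angles in rad, forces in N, time in s.
With the tool pointing down it reaches from about 400 to 925 mm from the base axis. Payload 12.5 kg.
Tool frame: the origin (TCP) lies midway between the tips of the shut fingers; the grasp point (between the pads) lies 19 mm behind it; z points along the fingers, y is the line along which they close (so a half turn about z gives the same grasp; the last joint's range is limited). The gripper opens to 95 mm and grips with 3 to 60 N. Pads are 20 mm wide; open, the fingers measure 119 mm over their backs; the gripper's body (75 mm by 180 mm) begins 59 mm behind the grasp point.
Start: joints at [1.197, 0.491, 1.559, -0, 1.092, -0.106], TCP at [165.365, 602.748, 176.461] pointing down, gripper open.
Joint ranges: [-3.1, 3.1], [-0.84, 2.19], [0.05, 2.79], [-1.13, 4.28], [0.06, 2.93], [-2.69, 2.69]. Speed limits (rad/s): [2.22, 2.22, 2.79, 3.14, 3.14, 3.14].

INTERFACE

Orientations are given as [roll, pitch, yaw] about the fixed x, y, z axes, in that order (R = Rz(yaw) Ry(pitch) Rx(roll)).
In Python, from cell import state, read_camera, camera_info, env gives the robot as it stands.
- The arm moves only by the tool move_arm, never from a script. Its argument "commands" is a list of rows, each a list of 3 entries, a list of its own where there are three numbers: the shift along the world's x, y, z in cm, then the turn, a rotation vector about the world's x, y, z in degrees, then the opening, from 0 (shut) to 1 (fully open). A call has 1 to 10 rows; each row shifts and turns the commanded pose from where the row before left it; what a row does not reach is not made up. A row lasts 1/10 s, in which the tool goes at most 50 mm and 8.59 degrees, less where a joint would pass 70% of its speed; a pose out of reach is approached as far as the arm can. A call with a gripper value outside its range is refused whole. The fingers move at their own pace and stop on an object; the grip force is fixed at half the most. Time passes only in rows, so rows that do not move let the fingers close. It gives the time, the measured TCP pose, the force, the opening and the grip force at its end, in the units of the state.
- state(): the state, without advancing time (a new reading comes with each control period).
- read_camera(name): name is "scene" or "top" or "wrist"; returns the picture (400x640x3 uint8, blue, green, red); there is no depth.
- camera_info(name): a dict with "K" (3x3 intrinsics, pixels), "cam_to_world" (4x4, takes a point from camera to world coordinates). Camera axes: x right, y down, z forward; pixel columns grow to the right and rows downward; lengths in mm; the calibration is good to about 2 mm. A picture is of the moment at which its call begins: read the wrist's pose just before it. camera_info takes no time and is no camera call; for the wrist camera it gives the pose at the moment of the call.
- env.job_done(): hands the job in; it is judged then, once.
The state is a dict: "t": time; "joints": joint angles; "qvel": joint speeds; "tau": joint torques, N m; "eef_pos": TCP position; "tcp_rot": TCP orientation; "ft_force": force on the tool from outside, world axes, zero at the start; "moment": the same for the moment, N m; "opening": opening from 0.0 (shut) to 1.0 (fully open); "grip_force": force on a finger pad.
Only numpy, scipy, OpenCV 4.12 (cv2) and the standard library are available. Lean on these libraries where they do the work, as an engineer would, in place of code of your own. Each camera call takes 0.05 s, during which the arm holds its last target. There are 200 camera calls.

## Working session

There is one attempt and no reset: what is moved stays moved. The work goes in short steps, Python scripts to look and compute and a tool call to move; the robot and the scene stay as the last step left them, time stands still between calls to the robot, and variables do not carry over. Pictures are saved under pics/ and viewed, at most 10 in all, crops included, and the job is handed in when it is done.

Besides the shell and the picture viewer there is one more tool, called after ">>>" in YAML: its name, and indented under it one key for each argument. move_arm: Moves the arm, as the interface text tells. Its arguments: {"type":"object","properties":{"commands":{"type":"array"}},"required":["commands"]}

```bash
ls; mkdir -p pics; python3 - <<'E'
from cell import state, read_camera, camera_info
import cv2,numpy as np
s=state();print(s)
for n in("scene","top"):
    cv2.imwrite(f"pics/{n}0.png",read_camera(n));i=camera_info(n);print(n,np.round(i["K"],1).tolist(),np.round(i["cam_to_world"],3).tolist())
print(camera_info("wrist"))
E
```

```text
pics
{'t': 0.0, 'joints': array([ 1.19739696e+00,  4.91573555e-01,  1.55943993e+00, -1.40696477e-06,
        1.09168149e+00, -1.05609998e-01]), 'qvel': array([-8.00501011e-04, -1.25009573e-03, -2.16286453e-04,  1.36002593e-03,
       -1.62179552e-05,  3.38461871e-04]), 'tau': array([-6.99496013e-04, -6.12645221e+01, -2.58168232e+01,  6.92623411e-02,
        4.82288003e-02, -1.21557200e-04]), 'eef_pos': array([165.25840148, 602.46972034, 175.85634998]), 'tcp_rot': array([-3.14049635e+00, -1.14958540e-04,  2.87380388e+00]), 'ft_force': array([-0.50981658,  1.12068082,  0.55407208]), 'moment': array([-0.07110224,  0.03157105, -0.0433828 ]), 'grip_force': 0.0, 'opening': 0.9995028416884844}
scene [[383.5, 0.0, 318.6], [0.0, 383.5, 199.2], [0.0, 0.0, 1.0]] [[0.64, -0.441, 0.629, -249.055], [-0.768, -0.352, 0.535, -726.635], [-0.015, -0.825, -0.564, 909.301], [0.0, 0.0, 0.0, 1.0]]
top [[483.5, 0.0, 324.9], [0.0, 483.5, 199.6], [0.0, 0.0, 1.0]] [[0.067, -0.978, 0.199, 280.589], [-0.998, -0.066, 0.009, -49.132], [0.005, -0.199, -0.98, 1614.591], [0.0, 0.0, 0.0, 1.0]]
{'K': array([[310.04384659,   0.        , 316.71855496],
       [  0.        , 310.04384659, 199.27256974],
       [  0.        ,   0.        ,   1.        ]]), 'cam_to_world': array([[ 2.63867135e-01,  9.35177281e-01,  2.36257462e-01,
         9.97860200e+01],
       [ 9.64557209e-01, -2.55352163e-01, -6.65181393e-02,
         6.20026522e+02],
       [-1.87739889e-03,  2.45435789e-01, -9.69411032e-01,
         3.83047572e+02],
       [ 0.00000000e+00,  0.00000000e+00,  0.00000000e+00,
         1.00000000e+00]])}
```

View pics/scene0.png

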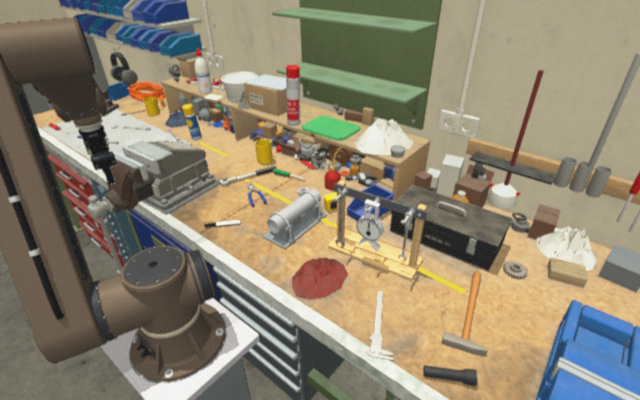

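View pics/top0.png

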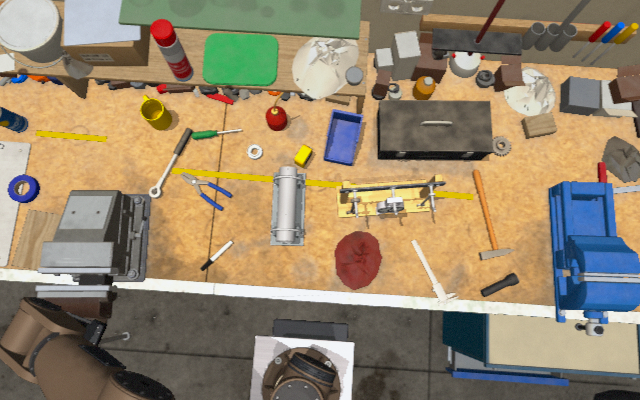

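```bash
python3 - <<'E'
import cv2,numpy as np
a=cv2.imread("pics/top0.png")[158:258,250:516];b=cv2.imread("pics/scene0.png")[180:280,220:486]
cv2.imwrite("pics/c0.png",np.vstack([cv2.resize(i,(798,300),interpolation=cv2.INTER_CUBIC) for i in(a,b)]))
E
```

```text
(no output)
```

View pics/c0.png

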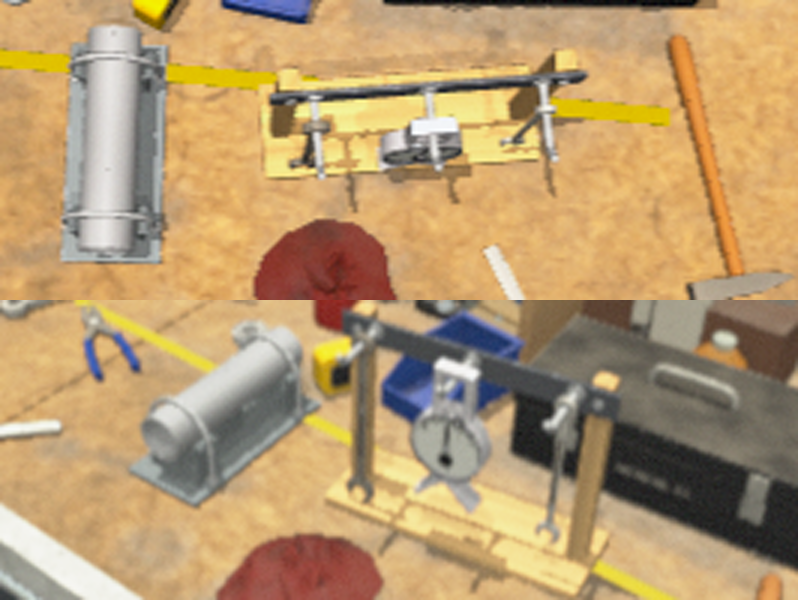

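```bash
cat > h.py <<'E'
import numpy as np
from cell import state, read_camera, camera_info
def ray(info,uv):
    T=np.array(info["cam_to_world"]);d=T[:3,:3]@np.linalg.inv(info["K"])@[uv[0],uv[1],1.];return T[:3,3],d/np.linalg.norm(d)
def onz(info,uv,z):
    o,d=ray(info,uv);return o+d*(z-o[2])/d[2]
def cross(rays):
    A=sum(np.eye(3)-np.outer(d,d) for o,d in rays);b=sum((np.eye(3)-np.outer(d,d))@o for o,d in rays);p=np.linalg.solve(A,b)
    return p,[np.linalg.norm(np.cross(p-o,d)) for o,d in rays]
def proj(info,p):
    T=np.linalg.inv(info["cam_to_world"]);c=T[:3,:3]@p+T[:3,3];c=info["K"]@c;return c[:2]/c[2]
E
python3 - <<'E'
from h import *
np.set_printoptions(precision=1,suppress=True)
t,s=camera_info("top"),camera_info("scene")
T=lambda u,v:(250+u/3,158+v/3)
S=lambda u,v:(220+u/3,180+(v-300)/3)
print("handle top",cross([ray(t,T(433,127)),ray(s,S(457,370))]))
print("rail",onz(t,T(272,98),249),onz(t,T(583,75),249))
print("railS",onz(s,S(345,318),249),onz(s,S(617,398),249))
print("base front",onz(t,T(266,178),10),onz(t,T(537,160),10))
print("pipe front/back crown", onz(t,T(107,250),80),onz(t,T(112,27),100))
print("stand corners",[onz(t,T(*p),3)for p in((62,262),(161,262),(70,40),(165,45))])
print("standS",onz(s,S(132,467),3),onz(s,S(202,507),3),onz(s,S(317,407),3))
print("dial centre S/T",cross([ray(s,S(447,445)),ray(t,T(430,150))]))
E
```

```text
handle top (array([ 571.2, -238.2,  246.9]), [np.float64(1.4068535658801042), np.float64(1.4068535658802424)])
rail [587.8 -80.7 249. ] [ 631.  -379.9  249. ]
railS [576.8 -93.9 249. ] [ 626.  -386.1  249. ]
base front [549.4 -85.1  10. ] [ 590.5 -387.9   10. ]
pipe front/back crown [449.1  80.1  80. ] [688.  93. 100.]
stand corners [array([440.8, 135.3,   3. ]), array([448.2,  25.5,   3. ]), array([695.4, 148.9,   3. ]), array([696.9,  39.8,   3. ])]
standS [451.8 137.3   3. ] [452.8  19.4   3. ] [689.5  37.    3. ]
dial centre S/T (array([ 561.9, -244.2,  161.1]), [np.float64(3.4123184774244875), np.float64(3.4123184774242534)])
```

The crop shows the head on the middle hook (handle top at scene (372,203), top (394,200)), and the stand to its left (top x≈287, y 167–241). The rack is yawed about 8° and the pipe about 3°. The rack rail and handle heights (~247) agree with what's given. I'll move to a view pose in front of the dial.

>>> move_arm:
  commands:
    - [[0,0,4],[0,0,0],1]
    - [[0,0,4],[0,0,0],1]
    - [[1,-1.8,4],[0,0,1],1]
    - [[2.2,-3.85,4],[0,0,1.5],1]
    - [[2.2,-3.85,0],[0,0,1.5],1]
    - [[2.2,-3.85,0],[0,0,1.5],1]
    - [[2.2,-3.85,0],[0,0,1.5],1]
    - [[2.2,-3.85,0],[0,0,1.5],1]
    - [[2.2,-3.85,0],[0,0,1.5],1]
    - [[2.2,-3.85,0],[0,0,1.5],1]

```text
t: 1.1
eef_pos: [326.1, 319.8, 329.8]
tcp_rot: [-3.142, -0.0, 3.076]
ft_force: [1.4, 0.6, -0.4]
opening: 1.003
grip_force: 0.0
```

>>> move_arm:
  commands:
    - [[2.2,-3.85,0],[0,0,1.5],1]
    - [[2.2,-3.85,0],[0,0,1.5],1]
    - [[2.2,-3.85,0],[0,0,1.5],1]
    - [[2.2,-3.85,0],[0,0,1.5],1]
    - [[2.2,-3.85,0],[0,0,1.5],1]
    - [[1.5,-4.2,0],[0,0,1.5],1]
    - [[0.8,-4.3,0],[0,0,1.5],1]
    - [[0.3,-4.3,0],[0,0,1.5],1]
    - [[0,-4.3,0],[0,0,1.5],1]
    - [[0,-4.3,0],[0,0,0],1]

```text
t: 2.1
eef_pos: [461.4, -86.7, 329.7]
tcp_rot: [3.141, -0.0, -2.972]
ft_force: [-1.0, 0.6, 1.1]
opening: 0.998
grip_force: 0.0
```

>>> move_arm:
  commands:
    - [[0,-4,0],[0.7,-5,0],1]
    - [[0,-4,0],[0.7,-5,0],1]
    - [[0,-4,0],[0.7,-5,0],1]
    - [[0,-4,0],[0.7,-5,0],1]
    - [[0.8,0,-2],[0.7,-5,0],1]
    - [[0.8,0,-2.5],[0.7,-5,0],1]
    - [[0.8,0,-2.5],[0.7,-5,0],1]
    - [[0.8,0,-2.5],[0.7,-5,0],1]
    - [[0.8,0,-2.5],[0.7,-5,0],1]
    - [[0,0,0],[0,0,0],1]

```text
t: 3.1
eef_pos: [562.0, -180.9, 274.5]
tcp_rot: [-3.115, 0.628, -3.095]
ft_force: [0.3, 0.4, 0.0]
opening: 0.996
grip_force: 0.0
```

```bash
python3 - <<'E'
from h import *;import cv2
i=camera_info("wrist");im=read_camera("wrist");cv2.imwrite("pics/w1.png",im)
np.save("w1.npy",np.array([i["cam_to_world"]]));print(np.round(i["cam_to_world"],3).tolist(),state()["ft_force"])
E
```

```text
[[-0.031, 0.639, 0.769, 384.708], [0.999, 0.038, 0.009, -184.278], [-0.023, 0.768, -0.64, 401.471], [0.0, 0.0, 0.0, 1.0]] [-0.07153955 -0.89700622 -0.23014474]
```

View pics/w1.png

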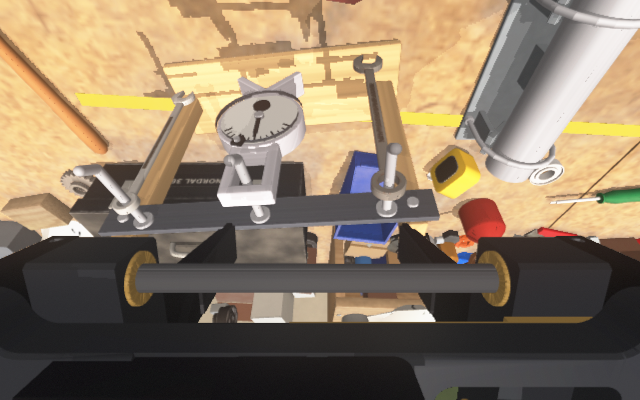

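The wrist view (upside-down) shows the dial at (262,115), with the pointer tip near (255,133) and the set mark near (237,141). I'll enlarge this crop for the mark and locate the handle and hook.

```bash
python3 - <<'E'
import cv2
im=cv2.imread("pics/w1.png")[70:220,205:315]
cv2.imwrite("pics/w1c.png",cv2.resize(im,None,fx=4,fy=4,interpolation=cv2.INTER_CUBIC))
E
```

```text
(no output)
```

View pics/w1c.png

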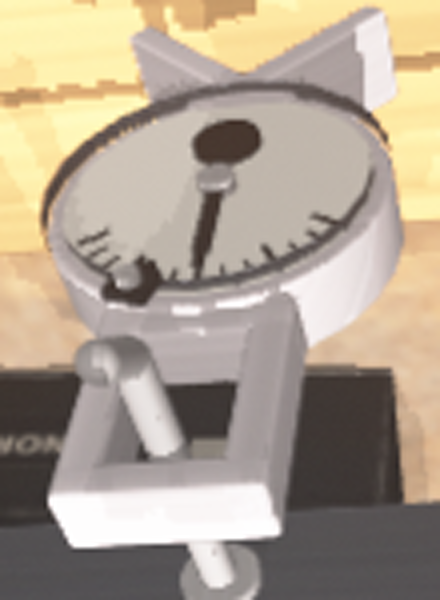

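The crop shows the pivot at (258.8,115), pointer tip at (255,139.5), mark tip near (242,136), and the handle's top-face corners at (217,194), (276,192), (221,207) and (274.5,205).

```bash
python3 - <<'E'
from h import *
np.set_printoptions(precision=1,suppress=True)
i=dict(K=camera_info("wrist")["K"],cam_to_world=np.load("w1.npy")[0])
C=lambda u,v:(205+u/4,70+v/4)
c=[onz(i,C(*p),249) for p in((48,495),(284,488),(278,540),(65,548))]
print("handle top",c,"mean",np.mean(c,0),[np.linalg.norm(c[k]-c[k-1]) for k in range(4)])
e=c[1]-c[0];print("yaw",np.degrees(np.arctan2(-e[0],e[1])))
print("hook tip",onz(i,C(95,355),243))
print("U-bolts pipe")
yaw=np.radians(8.2);n=np.array([np.cos(yaw),np.sin(yaw),0]);l=np.array([-n[1],n[0],0])
m=np.mean(c,0);P=m-11*n
def pl(uv):
    o,d=ray(i,C(*uv));q=o+d*((P-o)@n)/(d@n);return np.array([(q-m)@l,q[2]])
o=pl((215,180));print("pivot",o,"expect z 155")
for nm,p in dict(tip=(200,278),mark_in=(152,262),mark_scr=(128,280),mark_mid=(133,283)).items():
    q=pl(p)-o;print(nm,q,np.hypot(*q),np.degrees(np.arctan2(-q[0],q[1])))
E
```

```text
handle top [array([ 565.8, -258.1,  249. ]), array([ 561.1, -212.8,  249. ]), array([ 576.9, -215.1,  249. ]), array([ 582. , -258.2,  249. ])] mean [ 571.5 -236.   249. ] [np.float64(16.275848066619822), np.float64(45.44366715083923), np.float64(15.926332212995831), np.float64(43.33889030766744)]
yaw 5.841296736287516
hook tip [ 534.6 -244.5  243. ]
U-bolts pipe
pivot [ -1.7 153.9] expect z 155
tip [ 1.9 36.1] 36.19378965317972 -3.0610239596616973
mark_in [-10.1  29.3] 30.952859464883964 19.003813154262943
mark_scr [-14.5  35. ] 37.838921429484614 22.509879753118373
mark_mid [-13.1  36.1] 38.437920911082415 19.972619793858268
```

```bash
cat >> h.py <<'E'
from scipy.spatial.transform import Rotation as Ro
def togo(pos,rpy):
    s=state();r=Ro.from_euler("xyz",rpy)*Ro.from_euler("xyz",s["tcp_rot"]).inv()
    print("cm",np.round((np.array(pos)-s["eef_pos"])/10,2),"deg",np.round(np.degrees(r.as_rotvec()),2),"j",np.round(s["joints"],2),"F",np.round(s["ft_force"],1))
E
python3 -c "
from h import *
togo([571.5,-236,300],[np.pi,0,-3.01])"
```

```text
cm [ 0.97 -5.43  2.46] deg [-1.67 35.99  5.13] j [-0.6   0.15  1.97  0.65  0.58 -2.68] F [-0.1 -0.9 -0.2]
```

>>> move_arm:
  commands:
    - [[0,-0.6,0.5],[-0.2,4,0.6],1]
    - [[0.1,-0.6,0.3],[-0.2,4,0.6],1]
    - [[0.1,-0.6,0.3],[-0.2,4,0.6],1]
    - [[0.1,-0.6,0.3],[-0.2,4,0.6],1]
    - [[0.1,-0.6,0.3],[-0.2,4,0.6],1]
    - [[0.1,-0.6,0.3],[-0.2,4,0.6],1]
    - [[0.1,-0.6,0.2],[-0.2,4,0.6],1]
    - [[0.1,-0.6,0.2],[-0.2,4,0.5],1]
    - [[0.1,-0.6,0],[-0.2,4,0.5],1]
    - [[0,0,0],[0,0,0],1]

```text
t: 4.15
eef_pos: [570.3, -238.4, 300.2]
tcp_rot: [-3.138, -0.001, -3.01]
ft_force: [0.2, -0.1, -0.3]
opening: 1.003
grip_force: 0.0
```

```bash
python3 -c "
from h import *
import cv2
togo([571.5,-236,300],[np.pi,0,-3.01])
i=camera_info('wrist');cv2.imwrite('pics/w2.png',read_camera('wrist'));np.save('w2.npy',i['cam_to_world'])
print([np.round(proj(i,np.array(p)),1) for p in((571.5,-236,249),(571.5,-236,223))])
"
```

```text
cm [ 0.12  0.24 -0.02] deg [ 0.22 -0.03  0.02] j [-0.5   0.39  1.4  -0.    1.35 -2.2 ] F [ 0.2 -0.1 -0.3]
[array([320.8, 204.2]), array([320.5, 197.1])]
```

View pics/w2.png

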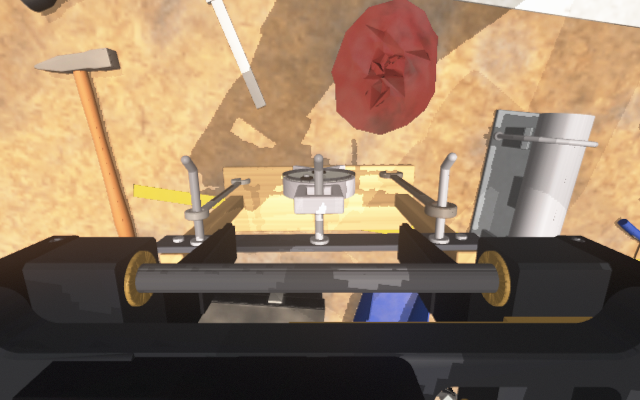

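The handle's top face is centred at (318.5,204), which puts its y at -238 and matches the current TCP. I'll descend and close the gripper.

>>> move_arm:
  commands:
    - [[0.1,0,-2],[0.2,0,0.8],1]
    - [[0,0,-2],[0,0,0],1]
    - [[0,0,-2],[0,0,0],1]
    - [[0,0,-2],[0,0,0],1]
    - [[0,0,-1.6],[0,0,0],1]
    - [[0,0,0],[0,0,0],0.8]
    - [[0,0,0],[0,0,0],0.6]
    - [[0,0,0],[0,0,0],0]
    - [[0,0,0],[0,0,0],0]
    - [[0,0,0],[0,0,0],0]

```text
t: 5.2
eef_pos: [571.2, -236.9, 205.0]
tcp_rot: [-3.141, 0.003, -2.996]
ft_force: [-0.1, 0.1, -0.1]
opening: 0.635
grip_force: 0.0
```

>>> move_arm:
  commands:
    - [[0,0,0],[0,0,0],0]
    - [[0,0,0],[0,0,0],0]
    - [[0,0,0],[0,0,0],0]

```text
t: 5.5
eef_pos: [571.1, -236.7, 204.4]
tcp_rot: [3.141, 0.002, -2.996]
ft_force: [-0.7, 0.9, 0.4]
opening: 0.458
grip_force: 30.0
```

>>> move_arm:
  commands:
    - [[0,0,0.5],[0,0,0],0]
    - [[0,0,0.5],[0,0,0],0]
    - [[0,0,0.5],[0,0,0],0]
    - [[0,0,0.5],[0,0,0],0]
    - [[0,0,0],[0,0,0],0]

```text
t: 6.0
eef_pos: [571.3, -236.9, 225.1]
tcp_rot: [-3.141, 0.003, -2.996]
ft_force: [0.8, -0.2, -4.5]
opening: 0.454
grip_force: 30.0
```

>>> move_arm:
  commands:
    - [[-0.5,-0.07,0],[0,0,0],0]
    - [[-1,-0.14,0],[0,0,0],0]
    - [[-1,-0.14,0],[0,0,0],0]
    - [[-1,-0.14,0],[0,0,0],0]
    - [[-1,-0.14,0],[0,0,0],0]
    - [[-1,-0.14,0],[0,0,0],0]
    - [[-1,-0.14,0],[0,0,0],0]
    - [[-1,-0.14,0],[0,0,0],0]
    - [[-1,-0.14,0],[0,0,0],0]
    - [[-1,-0.14,0],[0,0,0],0]

```text
t: 7.0
eef_pos: [475.2, -250.2, 224.3]
tcp_rot: [3.141, 0.002, -2.996]
ft_force: [0.6, 0.4, -5.1]
opening: 0.461
grip_force: 30.0
```

>>> move_arm:
  commands:
    - [[-0.5,0,2],[0,0,0],0]
    - [[-0.5,0,2.5],[0,0,0],0]
    - [[-0.5,0,2.5],[0,0,0],0]
    - [[0,1.5,2.0],[0,0,0],0]
    - [[0,3,0],[0,0,0],0]
    - [[0,3.5,0],[0,0,0],0]
    - [[0,3.5,0],[0,0,0],0]
    - [[0,3.5,0],[0,0,-0.8],0]
    - [[0.5,3.5,0],[0,0,-0.8],0]
    - [[1,3.5,0],[0,0,-0.8],0]

```text
t: 8.0
eef_pos: [475.2, -28.9, 314.6]
tcp_rot: [3.142, 0.003, -3.039]
ft_force: [0.6, -0.7, -4.9]
opening: 0.459
grip_force: 30.0
```

>>> move_arm:
  commands:
    - [[1.5,3.5,0],[0,0,-0.8],0]
    - [[1.5,3.5,0],[0,0,-0.8],0]
    - [[1.5,3,0],[0,0,-1],0]
    - [[1.5,1.5,0],[0,0,0],0]
    - [[1.5,0.3,0],[0,0,0],0]
    - [[1.2,0,0],[0,0,0],0]
    - [[0,0,0],[0,0,0],0]
    - [[0,0,0],[0,0,0],0]

```text
t: 8.8
eef_pos: [562.5, 87.3, 314.0]
tcp_rot: [3.141, 0.001, -3.084]
ft_force: [0.7, 0.2, -5.3]
opening: 0.459
grip_force: 30.0
```

```bash
python3 -c "
from h import *
import cv2
togo([569,87,310],[np.pi,0,-3.086])
i=camera_info('wrist');w=read_camera('wrist');cv2.imwrite('pics/w3.png',w);np.save('w3.npy',i['cam_to_world'])
s=read_camera('scene');cv2.imwrite('pics/s3.png',s)
a=cv2.resize(w[0:260,140:500],(432,312));b=cv2.resize(s[130:250,240:380],None,fx=2.6,fy=2.6)
b=cv2.resize(b,(364,312));cv2.imwrite('pics/v3.png',np.hstack([a,b]))
"
```

```text
cm [ 0.65 -0.03 -0.4 ] deg [-0.02  0.06 -0.13] j [ 0.04  0.3   1.49  0.    1.35 -1.59] F [ 0.7  0.2 -5.3]
```

View pics/v3.png

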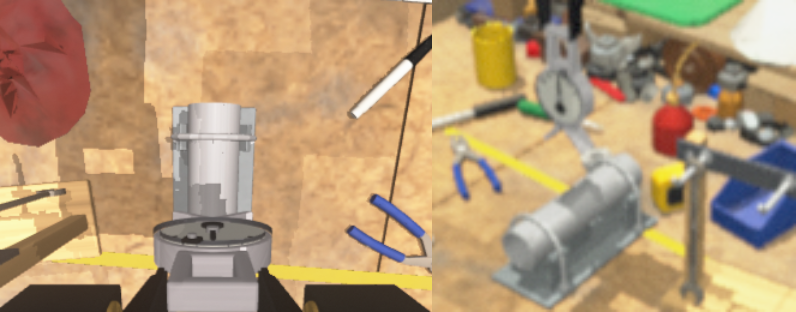

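The left panel shows the pipe under the camera (panel x≈188–241, near end at y≈103), with the head's foot above it. I'll measure the pipe's edges.

```bash
python3 - <<'E'
from h import *;import cv2
np.set_printoptions(precision=1,suppress=True)
im=cv2.imread("pics/w3.png");g=cv2.cvtColor(im,6).astype(int);hsv=cv2.cvtColor(im,40)
for r in(92,98,104,125,135,145,160,170):print(r,"".join(f"{v:4d}" for v in g[r,285:350:1]))
i=dict(K=camera_info("wrist")["K"],cam_to_world=np.load("w3.npy"))
for z in(75,105):print(z,[proj(i,np.array([x,87.,z])) for x in(460,500)],[onz(i,(u,v),z) for u,v in((319,95),(319,160))])
E
```

```text
92  204 204 203 204 203 204 158 140 140 181 190 151 126 134 152 167 177 185 177 178 186 194 199 205 208 210 212 216 220 224 226 227 230 233 236 232 231 232 229 227 228 226 226 225 220 221 218 209 208 203 196 189 180 170 161 163 181 185 184 185 185 185 187 188 189
98  202 205 204 205 159 142 141 142 142 143 142 121 121 135 153 167 177 185 192 188 192 198 205 207 208 210 214 217 221 225 226 227 231 233 235 231 231 231 228 227 227 226 225 223 220 220 216 208 206 201 195 188 177 168 154 159 182 187 187 187 186 186 186 185 188
104  202 203 158 145 128 180 169 162 161 162 127 104 119 136 155 167 178 185 193 201 210 216 205 207 208 210 213 217 220 225 226 227 230 232 234 230 231 231 227 226 227 225 225 222 219 219 213 207 204 197 191 185 174 166 145 134 135 136 138 139 134 162 154 144 148
125  194 199 177 157 154 119 106 107 120 111 108 105 121 140 157 170 181 189 196 202 210 216 205 205 207 210 212 216 220 224 225 228 230 230 230 229 228 227 224 224 224 223 221 216 214 212 204 202 196 189 183 173 164 153 138 142 143 136 133 130 162 155 148 161 180
135  194 198 197 198 154 139 138 138 123 1
[... 540 characters left out ...]
 116 126 135 141 146 151 153 156 141 139 141 144 145 144 143 146 147 148 148 151 152 150 147 149 146 142 141 208 218 213 207 206 204 199 194 190 181 174 168 158 142 173 182 183 184 182 183 182 182 184 184 184 172
170  135 135 135 135 134 134 136 136 136 135 136 116 116 127 135 142 147 151 153 157 158 161 163 149 146 144 144 145 148 146 149 151 150 148 148 146 144 141 141 141 140 139 135 191 201 195 192 188 178 172 163 152 140 174 183 184 185 185 185 184 183 183 182 184 164
75 [array([321.7,  94.7]), array([320. , 124.8])] [array([460.6,  83.3,  75. ]), array([549.2,  88.6,  75. ])]
105 [array([322.1,  92.8]), array([320.2, 125.1])] [array([462.8,  83.2, 105. ]), array([545.6,  88.2, 105. ])]
```

The pipe axis at x=562–569 comes out at y≈87.3 with a yaw of about 3°, so the head is already centred over it. I'll descend.

>>> move_arm:
  commands:
    - [[0.3,0,-1.5],[0,0,-0.2],0]
    - [[0.3,0,-2],[0,0,0],0]
    - [[0,0,-2],[0,0,0],0]
    - [[0,0,-1.5],[0,0,0],0]
    - [[0,0,-1],[0,0,0],0]
    - [[0,0,-0.7],[0,0,0],0]
    - [[0,0,-0.4],[0,0,0],0]
    - [[0,0,-0.3],[0,0,0],0]
    - [[0,0,0],[0,0,0],0]
    - [[0,0,0],[0,0,0],0]

```text
t: 9.9
eef_pos: [569.2, 87.9, 220.7]
tcp_rot: [3.141, 0.003, -3.086]
ft_force: [0.0, -0.9, -4.4]
opening: 0.459
grip_force: 30.0
```

>>> move_arm:
  commands:
    - [[0,0,-0.2],[0,0,0],0]
    - [[0,0,-0.2],[0,0,0],0]
    - [[0,0,0],[0,0,0],0]

```text
t: 10.2
eef_pos: [568.9, 87.9, 216.0]
tcp_rot: [3.141, 0.002, -3.086]
ft_force: [0.7, 0.3, -4.7]
opening: 0.457
grip_force: 30.0
```

>>> move_arm:
  commands:
    - [[0,0,-0.1],[0,0,0],0]
    - [[0,0,0],[0,0,0],0]

```text
t: 10.4
eef_pos: [569.1, 87.9, 215.2]
tcp_rot: [3.141, 0.002, -3.087]
ft_force: [0.2, -1.4, -5.7]
opening: 0.458
grip_force: 30.0
```

>>> move_arm:
  commands:
    - [[0,0,-0.1],[0,0,0],0]
    - [[0,0,0],[0,0,0],0]

```text
t: 10.6
eef_pos: [569.5, 87.9, 214.9]
tcp_rot: [3.141, 0.004, -3.086]
ft_force: [0.2, -0.4, 1.5]
opening: 0.458
grip_force: 30.0
```

>>> move_arm:
  commands:
    - [[0,0,-0.05],[0,0,0],0]
    - [[0,0,0],[0,0,0],0]

```text
t: 10.8
eef_pos: [569.7, 87.9, 214.9]
tcp_rot: [3.141, 0.005, -3.087]
ft_force: [-0.6, -1.1, 6.4]
opening: 0.458
grip_force: 30.0
```

Contact came at TCP z≈214.9, which matches the expected 214, so the foot is seated. Now I'll rock the head left about the pipe axis.

>>> move_arm:
  commands:
    - [[-0.029,0.545,-0.011],[-2.247,-0.118,0],0]
    - [[-0.029,0.544,-0.032],[-2.247,-0.118,0],0]
    - [[-0.029,0.542,-0.053],[-2.247,-0.118,0],0]
    - [[-0.029,0.539,-0.075],[-2.247,-0.118,0],0]
    - [[0,0,0],[0,0,0],0]

```text
t: 11.3
eef_pos: [568.4, 110.6, 213.0]
tcp_rot: [-2.983, 0.004, -3.084]
ft_force: [-0.3, -0.0, 7.0]
opening: 0.455
grip_force: 30.0
```

>>> move_arm:
  commands:
    - [[-0.029,0.536,-0.096],[-2.247,-0.118,0],0]
    - [[-0.028,0.532,-0.117],[-2.247,-0.118,0],0]
    - [[-0.028,0.527,-0.138],[-2.247,-0.118,0],0]
    - [[0,0,0],[0,0,0],0]

```text
t: 11.7
eef_pos: [567.5, 126.6, 209.3]
tcp_rot: [-2.866, 0.003, -3.084]
ft_force: [0.5, 0.1, 7.7]
opening: 0.454
grip_force: 30.0
```

>>> move_arm:
  commands:
    - [[-0.028,0.521,-0.158],[-2.247,-0.118,0],0]
    - [[-0.027,0.515,-0.179],[-2.247,-0.118,0],0]
    - [[-0.027,0.507,-0.199],[-2.247,-0.118,0],0]
    - [[0,0,0],[0,0,0],0]
    - [[0,0,0],[0,0,0],0]

```text
t: 12.2
eef_pos: [566.7, 141.7, 204.0]
tcp_rot: [-2.749, 0.003, -3.085]
ft_force: [-0.8, 2.4, 5.9]
opening: 0.459
grip_force: 30.0
```

```bash
python3 -c "
from h import *
import cv2
s=state();print(s['ft_force'],s['moment'],s['eef_pos'],s['tcp_rot'],s['joints'])
T=Ro.from_euler('xyz',s['tcp_rot']).as_matrix();print(T)
i=camera_info('wrist');w=read_camera('wrist');cv2.imwrite('pics/w4.png',w);np.save('w4.npy',i['cam_to_world'])
s=read_camera('scene');cv2.imwrite('pics/s4.png',s)
g=lambda m,x,y,a,b:cv2.resize(m[y:y+b,x:x+a],(400,400),interpolation=cv2.INTER_CUBIC)
cv2.imwrite('pics/v4.png',np.hstack([g(w,260,145,100,100),g(s,260,140,80,80)]))
"
```

```text
[-0.75970699  2.4447539   5.85406611] [-0.13669689  0.0566064   0.01088714] [566.71557874 141.65824046 204.04940717] [-2.74946522e+00  2.69574205e-03 -3.08471706e+00] [ 0.32801685  0.47509886  1.57543617 -0.40270001  1.22617138 -1.1355698 ]
[[-0.99837939 -0.05150178  0.02421069]
 [-0.05684473  0.92266245 -0.38139569]
 [-0.00269574 -0.38215385 -0.92409478]]
```

View pics/v4.png

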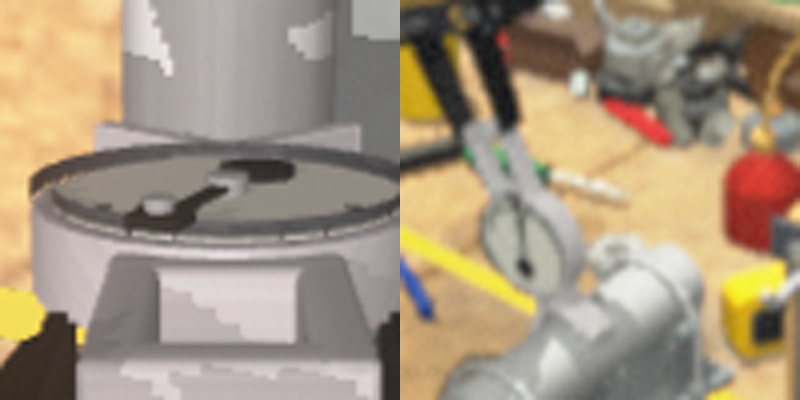

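Left panel: the pointer now lies against the set mark (mark about wrist (300,199), hub (317,191)). I'll compare it, enlarged, with the upright wrist picture, where the two were apart.

```bash
python3 - <<'E'
from h import *;import cv2
np.set_printoptions(precision=1,suppress=True)
o=[]
for n in("w3","w4"):
    im=cv2.imread(f"pics/{n}.png")[181:206,278:344];o.append(cv2.resize(im,(792,300),interpolation=cv2.INTER_NEAREST))
cv2.imwrite("pics/v5.png",np.vstack(o))
# predicted pixels, head frame from w3 TCP pose (head upright in tool)
i=dict(K=camera_info("wrist")["K"],cam_to_world=np.load("w3.npy"))
t=np.array([562.5,87.3,314.0]);yaw=np.radians(3.3);n=np.array([np.cos(yaw),np.sin(yaw),0]);l=np.array([-n[1],n[0],0])
O=t+[0,0,18.6-68]
def pt(a,r,h):
    a=np.radians(a);p=O-n*(10+h)+l*(-r*np.sin(a))+np.array([0,0,r*np.cos(a)]);return (proj(i,p)-[278,181])*12
for h in(0,2,4,6):
    print("h",h,"hub",pt(0,0,h),"tip0",pt(0,31,h),"tip22.4",pt(22.4,31,h),"marktip/out 20,22,24",[np.r_[pt(a,32,h),pt(a,40,h)] for a in(20,22,24)])
E
```

```text
h 0 hub [479.2 124.2] tip0 [480.7 234. ] tip22.4 [293.6 224.5] marktip/out 20,22,24 [array([306.4, 230.1, 256.3, 260.8]), array([290.1, 228.5, 235.4, 258.6]), array([274.1, 226.7, 214.9, 256.3])]
h 2 hub [479.2  96.6] tip0 [480.8 203. ] tip22.4 [293.3 193.8] marktip/out 20,22,24 [array([306.1, 199.2, 255.9, 229. ]), array([289.8, 197.6, 234.9, 226.9]), array([273.8, 195.9, 214.4, 224.6])]
h 4 hub [479.3  68.8] tip0 [480.8 171.8] tip22.4 [293.  162.9] marktip/out 20,22,24 [array([305.8, 168.1, 255.5, 197. ]), array([289.5, 166.6, 234.5, 195. ]), array([273.4, 165. , 213.9, 192.8])]
h 6 hub [479.4  40.9] tip0 [480.9 140.6] tip22.4 [292.6 131.9] marktip/out 20,22,24 [array([305.5, 137. , 255. , 164.9]), array([289.1, 135.5, 234. , 162.9]), array([273. , 133.9, 213.4, 160.8])]
```

View pics/v5.png

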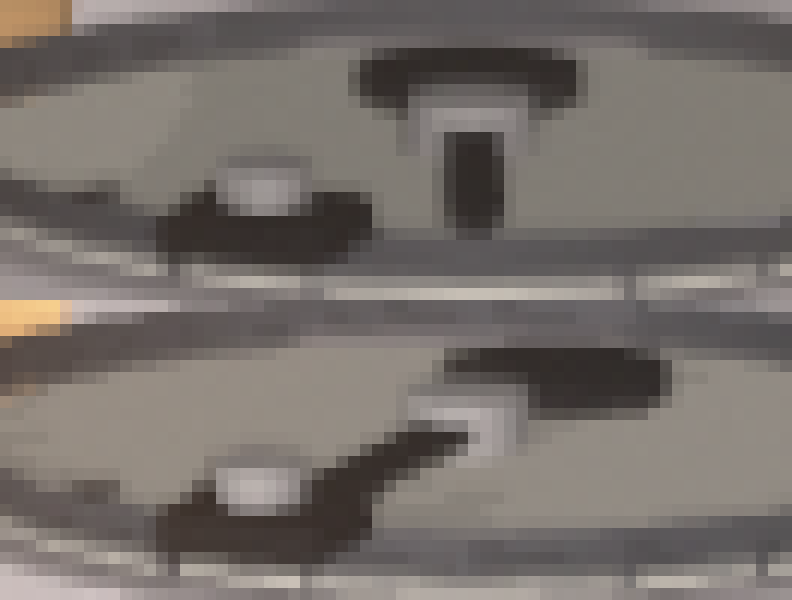

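The top panel (upright) shows the mark tab spanning panel x 155–372 with its screw at (262,185), and the hub at (470,115). In the bottom panel the pointer runs into the tab's left half, so the lean is probably 1–3° too much. I'll triangulate the screw relative to the hub from the two wrist views to get the mark's angle.

```bash
python3 - <<'E'
from h import *
np.set_printoptions(precision=2,suppress=True)
K=camera_info("wrist")["K"]
def Hf(y):y=np.radians(y);n=np.array([np.cos(y),np.sin(y),0]);return np.array([n,[-n[1],n[0],0],[0,0,1.]])
V=[(np.load("w1.npy")[0],Hf(8.3),np.array([571.3,-237.5,223-68.]),(259,114.8),(236.6,138.9)),
   (np.load("w3.npy"),Hf(3.3),np.array([562.5,87.3,314+18.6-68]),(316.7,190.1),(299.3,195.9))]
for dh in(0,.5,-.5):
  A=[];b=[]
  for T,R,O,hub,scr in V:
    i=dict(K=K,cam_to_world=T)
    o,d=ray(i,(hub[0],hub[1]+dh));P=o+d*(((O-o)@R[0]-14)/(d@R[0]))   # hub point on its ray, 14 mm before mid-housing
    print("  hub in head frame",R@(P-O))
    _,e=ray(i,scr);M=(np.eye(3)-np.outer(e,e))@R.T;A.append(M);b.append((np.eye(3)-np.outer(e,e))@(o-P))
  A=np.vstack(A);b=np.hstack(b);v,res,_,_=np.linalg.lstsq(A,b,rcond=None)
  print(v,"r",np.hypot(v[1],v[2]),"ang",np.degrees(np.arctan2(-v[1],v[2])),"res",A@v-b)
E
```

```text
hub in head frame [-14.     1.57   3.66]
  hub in head frame [-14.    -1.04  13.07]
[ -4.93 -11.95  39.53] r 41.29295923443828 ang 16.821577722641447 res [ 0.12  0.23  0.02 -0.14 -0.22 -0.02]
  hub in head frame [-14.     1.68   4.46]
  hub in head frame [-14.    -1.04  14.91]
[ -5.3  -11.86  39.2 ] r 40.95166326490807 ang 16.83668301099053 res [ 0.12  0.22  0.02 -0.14 -0.21 -0.02]
  hub in head frame [-14.     1.45   2.87]
  hub in head frame [-14.    -1.04  11.21]
[ -4.56 -12.04  39.85] r 41.629654663244835 ang 16.812393761395494 res [ 0.12  0.23  0.02 -0.14 -0.22 -0.02]
```

```bash
python3 - <<'E'
from h import *
np.set_printoptions(precision=2,suppress=True)
K=camera_info("wrist")["K"]
def Hf(y):y=np.radians(y);n=np.array([np.cos(y),np.sin(y),0]);return np.array([n,[-n[1],n[0],0],[0,0,1.]])
V=[(np.load("w1.npy")[0],Hf(8.3),np.array([571.3,-237.5,223-68.]),(259,114.8),(236.6,138.9)),
   (np.load("w3.npy"),Hf(3.3),np.array([562.5,87.3,314+18.6-68]),(316.7,190.1),(299.3,195.9))]
for du in(0,.5,-.5):
  A=[];b=[]
  for T,R,O,hub,scr in V:
    i=dict(K=K,cam_to_world=T)
    o,d=ray(i,(hub[0]+du,hub[1]));P=o+d*((O-o)[2]/d[2])
    print("  hub",R@(P-O))
    _,e=ray(i,scr);M=(np.eye(3)-np.outer(e,e))@R.T;A.append(M);b.append((np.eye(3)-np.outer(e,e))@(o-P))
  A=np.vstack(A);b=np.hstack(b);v,*_=np.linalg.lstsq(A,b,rcond=None)
  print(v,"r",np.hypot(v[1],v[2]),"ang",np.degrees(np.arctan2(-v[1],v[2])),"res",A@v-b)
# angle vs column in w3 for a given radius, hub column 316.7
E
```

```text
hub [-11.54   0.39   0.  ]
  hub [-11.09  -1.05   0.  ]
[ -4.54 -12.58  39.38] r 41.34576464032514 ang 17.71934428524126 res [ 0.04  0.08  0.01 -0.05 -0.08 -0.01]
  hub [-11.5    0.86   0.  ]
  hub [-11.09  -0.62   0.  ]
[ -4.56 -13.03  39.37] r 41.47536463371844 ang 18.316167582235067 res [ 0.06  0.11  0.01 -0.07 -0.11 -0.01]
  hub [-11.59  -0.08   0.  ]
  hub [-11.09  -1.47   0.  ]
[ -4.53 -12.13  39.39] r 41.22064305891432 ang 17.11882973406615 res [ 0.03  0.06  0.01 -0.03 -0.05 -0.01]
```

The mark works out at about 18° (screw at radius 41 mm, residuals around 0.1 mm). I'll rock back by 4.4° and take a close check.

>>> move_arm:
  commands:
    - [[0.013,-0.249,0.099],[1.098,0.058,0],0]
    - [[0.013,-0.248,0.095],[1.098,0.058,0],0]
    - [[0.013,-0.252,0.09],[1.098,0.058,0],0]
    - [[0.013,-0.252,0.085],[1.098,0.058,0],0]
    - [[0,0,0],[0,0,0],0]
    - [[0,0,0],[0,0,0],0]
    - [[0,0,0],[0,0,0],0]
    - [[0,0,0],[0,0,0],0]
    - [[0,0,0],[0,0,0],0]

```text
t: 13.2
eef_pos: [567.3, 131.2, 207.9]
tcp_rot: [-2.826, 0.003, -3.086]
ft_force: [-0.1, 1.6, 7.1]
opening: 0.459
grip_force: 30.0
```

```bash
python3 - <<'E'
from h import *;import cv2
s=state();print(s['ft_force'],s['moment'],s['eef_pos'],s['tcp_rot'],np.degrees(np.arcsin(-Ro.from_euler('xyz',s['tcp_rot']).as_matrix()[1,2])))
w=read_camera('wrist');cv2.imwrite('pics/w5.png',w);sc=np.mean([read_camera('scene') for _ in range(6)],0).astype(np.uint8);cv2.imwrite('pics/s5.png',sc)
a=cv2.resize(w[181:206,278:344],(792,300),interpolation=cv2.INTER_NEAREST)
b=cv2.resize(sc[170:206,262:310],(396,297),interpolation=cv2.INTER_CUBIC);c=cv2.resize(cv2.imread('pics/s4.png')[170:206,262:310],(396,297),interpolation=cv2.INTER_CUBIC)
cv2.imwrite('pics/v6.png',np.vstack([a,np.hstack([b,c])]))
E
```

```text
[-0.09280784  1.5991623   7.14545111] [-0.05137833  0.00585478 -0.04693871] [567.33750618 131.24430914 207.87562318] [-2.82614619  0.00334164 -3.08565304] 18.033803069575654
```

View pics/v6.png

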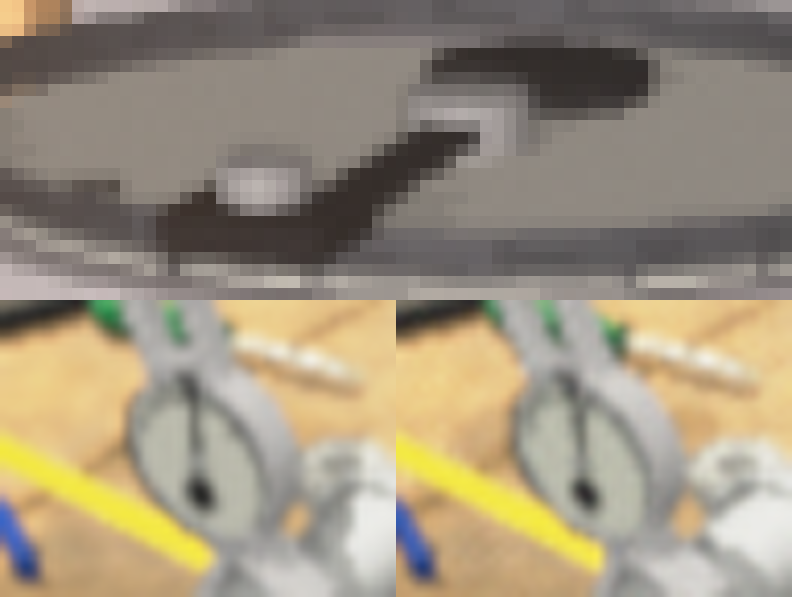

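The wrist view at 18.0° lean shows the pointer running into the inner side of the tab. In the scene view the pointer ends at the mark (crop (193,388) against (187,381), the offset explained by the tab's stand-off). I'll do one sub-pixel numeric check of the angle without viewing a picture.

```bash
python3 - <<'E'
from h import *;import cv2
np.set_printoptions(precision=2,suppress=True)
def cen(im,x,y,w,h,f):
    g=cv2.cvtColor(im,6)[y:y+h,x:x+w].astype(float);W=f(g);Y,X=np.mgrid[y:y+h,x:x+w];return (W*X).sum()/W.sum(),(W*Y).sum()/W.sum()
br=lambda t:(lambda g:np.clip(g-t,0,None));dk=lambda t:(lambda g:np.clip(t-g,0,None))
w1,w3=cv2.imread("pics/w1.png"),cv2.imread("pics/w3.png")
for r in range(190,206):print(r,cv2.cvtColor(w3,6)[r,288:330])
print("w3 pointer",cen(w3,312,192,11,8,dk(90)))
print("w1 around screw");print(cv2.cvtColor(w1,6)[134:147,228:248])
print("w1 hub");print(cv2.cvtColor(w1,6)[109:122,250:268])
E
```

```text
190 [137 137 136 136 135 127 125 124 125 126 125 125 126 126 125 125 125 125
 125 125 126 112 103  82 110 129 142 146 148 150 146 145 137 123  92  91
 107 122 125 126 125 125]
191 [137 136 136 136 131 125 125 126 125 125 125 125 126 126 125 125 125 124
 124 125 126 125 125 109 114 129 138 135 138 141 134 134 134 122 108 121
 126 125 125 124 125 126]
192 [136 136 137 134 127 125 125 125 125 125 125 124 124 124 125 126 125 125
 125 125 126 125 125 109 113 130 120  70  53  52  51  81 126 121 116 123
 125 125 126 126 126 126]
193 [136 135 135 127 126 125 126 125 123 120 117 116 114 116 120 122 124 126
 125 125 125 125 125 113 115 129 118  68  47  44  45  76 125 122 117 123
 125 125 125 125 125 125]
194 [137 134 126 125 125 125 125 125 116 107 104 105 105 103 103 109 122 125
 125 125 125 125 125 125 124 126 114  65  45  44  45  58 117 124 125 125
 124 125 126 125 125 125]
195 [132 127 125 125 125 125 125 119 123 130 128 132 131 127 123 113 122 126
 125 125 125 124 125 125 124 125 107  62  45  44  44  57 114 124 125 125
 125 126 125 125 125 125]
196 [121 126 125 125 125 119 115  84 119 136
[... 3152 characters left out ...]
139 169 182 183 183 183]
 [197 197 195 184 156 143 144 143 140 140 142 141 142 147 176 184 183 183]
 [197 197 186 177 148 143 144 143 141 141 143 146 156 144 176 183 184 184]
 [197 195 186 184 155 155 150 150 153 154 165 179 171 128 168 183 184 184]
 [196 187 184 184 156 177 165 168 180 182 206 201 148 121 160 181 183 183]
 [197 186 184 183 162 142 136 137 138 138 126 138 134 136 174 183 183 184]
 [193 186 183 184 181 146  91  72  67  61  89 140 147 166 181 184 184 183]
 [187 183 183 184 183 150  85  58  58  60 100 159 180 183 184 184 184 183]
 [186 183 184 183 183 145  81  59  60  59 139 177 183 183 184 183 184 184]
 [184 184 183 183 183 113  64  58  59  61 161 181 183 183 183 183 185 184]]
```

The sub-pixel estimates from the screw and the tab tip give 18.0–19.4°. I'll add a small nudge to about 18.4°, let the pointer settle, and hand in. The TCP's radius about the pipe axis is unchanged (139.8 against 139.9 when first seated), so the foot is still seated, with a press of about 12 N.

>>> move_arm:
  commands:
    - [[-0.005,0.092,-0.03],[-0.4,-0.02,0],0]
    - [[0,0,0],[0,0,0],0]
    - [[0,0,0],[0,0,0],0]
    - [[0,0,0],[0,0,0],0]
    - [[0,0,0],[0,0,0],0]
    - [[0,0,0],[0,0,0],0]
    - [[0,0,0],[0,0,0],0]
    - [[0,0,0],[0,0,0],0]

```text
t: 14.35
eef_pos: [567.3, 132.2, 207.6]
tcp_rot: [-2.819, 0.003, -3.086]
ft_force: [0.2, 1.7, 6.9]
opening: 0.455
grip_force: 30.0
```

```bash
python3 -c "
from h import *
from cell import env
s=state();print(s['t'],s['eef_pos'],s['tcp_rot'],s['ft_force'],s['grip_force'])
r=np.hypot(s['eef_pos'][1]-87.8,s['eef_pos'][2]-75);print('radius',r)
if abs(r-139.9)<1.2 and 2<s['ft_force'][2]<15: print(env.job_done())
"
```

```text
14.35 [567.29831902 132.17011815 207.57421219] [-2.81917109  0.00336263 -3.08568436] [0.17048371 1.71075737 6.88529548] 30.0025275349617
radius 139.80210700189386
the job is handed in; nothing more can be done
None
```

The job is handed in at 14.35 s, no verdict returned: the centring head sits gripped on the pipe, its foot seated by the numbers (not seen up close) and pressed with about 12 N, leaning 18.4° left against a set mark I measured at 18–19.4°, so the pointer should be within about 1° of it.

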